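# Fit the tube head on the vortex mixer and hold it down in touch mode

### The job

Take the loaded tube head (the grey block with eight closed microtubes and a knurled collar on top) from the bench, carry it upright to the vortex mixer and set it over the drive stub, then turn it by its collar until the hidden keyway drops over the drive pin and the head sits flat on the drive plate. Then press it fully down against the touch spring and finish while still holding it there, since the mixer only runs while the head is held down; leave everything else on the bench where it stands.

Things in the scene. Friction and masses are not known exactly. Their poses are not given: they have to be found in the camera images.
- collar (a point): Centre of the tube head's knurled aluminium collar, the place to grip it: on the head's axis, 66 mm above its flat underside; z along the axis, up. The collar is 36 mm in diameter and 40 mm tall (46 to 86 mm above the underside), rigid with the head. Under it: a neck 28 mm in diameter, then the round grey block, 92 mm in diameter, 30 mm tall, with tube lids up to 36 mm above the underside.
- tube_head: The loose tube head, one piece of 0.15 to 0.3 kg, standing on the bench. Origin: centre of its flat underside. The underside has a blind bore 16 mm in diameter and 22 mm deep for the drive stub, and across it four keyway slots at quarter turns, 8.6 mm wide and 9 mm deep. They cannot be seen from outside and their direction is not given.
- mixer: The vortex mixer, fixed to the bench: white housing 150 x 126 mm with speed knob and rocker switch on its front (-x of its frame), tapering to a round top 104 mm above the bench. Origin: centre of its underside.
- drive_plate (a point): Centre of the top face of the mixer's round steel drive plate (60 mm in diameter; 122 mm above the bench when up; moves down with the touch spring). z is up; x and y do not tell where the pin points. Set on at a wrong angle, the head rides on the pin, its underside 7 mm above the plate; turned a quarter turn at most, either way, it drops over the pin until its underside lies on the plate.
- stub_top (a point): Top of the steel drive stub that rises 20 mm from the drive plate on its axis: 14 mm in diameter, tapering to 9 mm over its top 6 mm. A square cross pin 5 mm thick and 36 mm long runs level through the stub, its upper edge 7 mm above the plate. It points a different way each time. The stub is stiff: it does not turn when the head slides round on the pin.
- touch_drive (a joint): Travel of the sprung drive plate and stub (m): 0 is up, 0.006 is fully pressed against the stop. It starts to move at about 4 N of push, the weight of the head included, and is fully down at about 11 N.
- cup_head: Spare head of the mixer, to be left alone: black rubber cup 62 mm in diameter and 58 mm tall, standing loose on the bench. Tube head and cup head may stand in either of two places. Origin: centre of its underside.
- rack_far: Yellow tube rack 100 x 200 mm, 104 mm tall with its tubes, to be left alone. Origin: centre of its underside.
- rack_side: Orange tube rack 100 x 200 mm, 104 mm tall with its tubes, to be left alone. Origin: centre of its underside.
- glove_box: Blue and white cardboard box 125 x 240 x 70 mm, to be left alone. Origin: centre of its underside.
- jar: Specimen jar with white lid, 56 mm in diameter, 65 mm tall, to be left alone. Origin: centre of its underside.
- reagent: Brown bottle, 70 mm in diameter, 150 mm tall, to be left alone. Origin: centre of its underside.
- pipette: Pipette lying on the bench, 255 mm long, 26 mm high, to be left alone. Origin: under the middle of its length.
There are look-alikes about, which are no part of the job. There is more than one size of the tube_head; the job needs the larger. Of the things shaped like the mixer, the white one is meant.

How it is judged:
By the outcome, as a careful person would: the job done as asked, in the order asked, and still so for the second after the job is handed in, while the arm keeps its last pose, push and grip.
It also fails if it takes over 72 s, if anything falls off the work surface, if the arm or the gripper's body presses on something with over 40 N, if the wrist force passes 120 N, or if a joint passes its speed limit or range.

### The arm

A 6-joint arm with a two-finger parallel gripper is mounted at the origin on the work surface. World frame = base frame: x ahead of the robot, y to its left, z up, the work surface at z = 0. Lengths are in m, angles in degrees, forces in N, time in s.
With the tool pointing down it reaches from about 0.375 to 0.9 m from the base axis. Payload 3.1 kg.
Tool frame: the origin (TCP) lies where the fingers leave the gripper's body, on its centre line; the fingertips stand bot.tips_ahead ahead of it and the grasp point (between the pads) lies 51 mm ahead of it (bot.tips_ahead is the distance from the TCP to the fingertips, in m); z points along the fingers, x is the direction in which the jaws open and shut, and the axes are right-handed (so a half turn about z gives the same grasp; the last joint's range is limited). The gripper opens to 87 mm and grips with 3 to 60 N. Pads are 19 mm wide; open, the fingers measure 117 mm over their backs; the gripper's body (75 mm by 190 mm) begins 51 mm behind the grasp point.
Start: joints at [55.319, 30.224, 82.088, -0, 67.689, -10.227], TCP at [0.259, 0.569, 0.292] pointing down, gripper open.
Joint ranges: [-176.69, 176.69], [-43.24, 126.21], [12.49, 139.97], [-82, 262], [0, 151.66], [-163.58, 163.58]. Speed limits (degrees/s): [159.86, 159.86, 180, 180, 180, 180].

### API

Orientations are given as a 3x3 rotation matrix whose columns are the frame's x, y, z axes.
In Python, from rig import bot, vision, nets gives the robot as it stands.
- The arm moves only by the tool play_rows, never from a script. Its argument "series" is a list of rows, each an object of numbers: "tx", "ty", "tz": the shift along the world's x, y, z as a fraction of full scale; "turn": the turn about the world's z as a fraction of full scale. A call has 1 to 10 rows; each row shifts and turns the commanded pose from where the row before left it; what a row does not reach is not made up. Full scale, the value 1, is 0.8 m for a shift and 60 degrees for a turn. A row lasts 1/10 s, in which the tool goes at most 50 mm and 8.59 degrees, less where a joint would pass 70% of its speed; a pose out of reach is approached as far as the arm can. A call with a number of a shift or a turn outside -1 to 1 is refused whole. A call with a gripper value outside its range is refused whole. "gripper" is the opening, from 0 (shut) to 1 (fully open), set as the call begins (left out, the last holds). The fingers move at their own pace and stop on an object; the grip force is fixed at half the most. Time passes only in rows, so rows that do not move let the fingers close. It gives the time, the measured TCP pose, the force and the opening at its end, in the units of the state.
- bot.read_state(): the state, without advancing time (a new reading comes with each control period).
- vision.capture(name): name is "scene" or "top" or "wrist"; returns a dict with "pixels" (420x560x3 uint8, blue, green, red), "fx", "fy", "cx", "cy" (pixels), "D" ([k1, k2, p1, p2, k3] as OpenCV has them; the pictures are not rectified), "extrinsics" (4x4, takes a point from camera to world coordinates). Camera axes: x right, y down, z forward; pixel columns grow to the right and rows downward; lengths in m; the calibration is good to about 2 mm. A picture is of the moment at which its call begins. There is no depth.
- bot.hand_in(): hands the job in, once; it reports no verdict.
Trained networks look in a picture, given as the dict that the camera call returned (one of the last four; its "shot" number tells which), for a name from the list of things; names that differ only in an ending like _2 or _b are one class to them, and where a whole thing is asked for, a point or a joint stands for the part that bears it (a point fixed in the world has none). Each returns a list of dicts, best first, with "confidence" (0 to 1); they miss things now and then, are a little off and sometimes report something else, mostly with a low value. They report only what shows in the picture. A call takes as long as a camera call. They do not tell look-alikes from the thing itself.
- nets.look_for(picture, query): "at" ([column, row] as shares, 0 to 1, of the picture: columns of its width, rows of its height, amid what is visible of it).
- nets.masks_of(picture, query): "region" (420x560 bool, what is visible of it) and "at" ([column, row] as shares, 0 to 1, of the picture: columns of its width, rows of its height, amid what is visible of it).
The state is a dict: "time_s": time; "joint_positions": joint angles; "qvel": joint speeds; "tau": joint torques, N m; "position": TCP position; "tcp_rot": TCP orientation; "force": force on the tool from outside, world axes, zero at the start; "moment": the same for the moment, N m; "opening": opening from 0.0 (shut) to 1.0 (fully open).
Only numpy, scipy, OpenCV 4.12 (cv2) and the standard library are available. Lean on these libraries where they do the work, as an engineer would, in place of code of your own. Each camera call takes 0.05 s, during which the arm holds its last target.

## Working session

There is one attempt and no reset: what is moved stays moved. The work goes in short steps, Python scripts to look and compute and a tool call to move; the robot and the scene stay as the last step left them, time stands still between calls to the robot, and variables do not carry over. Pictures are saved under pics/ and viewed, and the job is handed in when it is done.

Besides the shell and the picture viewer there is one more tool, called after "Emit:" by a JSON object that holds its "op" and its "data". play_rows: Moves the arm, as the interface text tells. Shift numbers are shares of 0.8 m and turn numbers shares of 60 degrees, none past 1 either way. Its arguments: {"type":"object","properties":{"series":{"type":"array"},"gripper":{"type":"number"}},"required":["series"]}

```bash
ls; mkdir -p pics; python3 - <<'E'
from rig import bot,vision,nets
import cv2
print(bot.read_state(), bot.tips_ahead)
for n in ["scene","top","wrist"]:
    p=vision.capture(n); cv2.imwrite(f"pics/{n}0.png",p["pixels"])
    print(n,p["fx"],p["fy"],p["cx"],p["cy"],p["D"],p["extrinsics"])
    for q in ["tube_head","mixer","collar","cup_head","stub_top"]:
        print(q,[(round(d["at"][0]*560),round(d["at"][1]*420),round(d["confidence"],2)) for d in nets.look_for(p,q)])
E
```

```text
pics
{'time_s': 0.0, 'joint_positions': array([ 5.53197977e+01,  3.02802791e+01,  8.21560290e+01, -5.98846162e-04,
        6.76867231e+01, -1.02273641e+01]), 'qvel': array([ 0.03757876,  0.00997218,  0.01561844,  0.03041679, -0.04199505,
        0.03015142]), 'tau': array([ 5.57727089e-04, -4.40043497e+01, -1.76591492e+01,  6.34181430e-02,
        5.80724515e-02, -1.42510662e-04]), 'position': array([0.25836079, 0.56847263, 0.29125935]), 'tcp_rot': array([[ 4.13939182e-01,  9.10303730e-01, -1.21385110e-03],
       [ 9.10302082e-01, -4.13940795e-01, -1.77131198e-03],
       [-2.11489439e-03, -3.71755755e-04, -9.99997695e-01]]), 'force': array([-0.13558886, -0.73973735, -0.61128487]), 'moment': array([ 0.00828166, -0.01983739,  0.00662427]), 'opening': 0.9972331760023185} 0.0697
scene 420.5052624995067 420.5052624995067 280.0078360474677 211.69182876338186 [-0.06894795  0.          0.          0.          0.        ] [[ 0.13912701  0.84918521 -0.50943906  1.17549008]
 [ 0.99027312 -0.12017614  0.07012014 -0.06615614]
 [-0.00167743 -0.51423941 -0.85764504  1.13208942]
 [ 0.          0. 
[... 676 characters left out ...]
00e+00]]
tube_head [(298, 240, 0.8), (306, 275, 0.67)]
mixer [(221, 274, 0.88), (225, 199, 0.73)]
collar [(300, 274, 0.86), (300, 239, 0.78), (167, 178, 0.17)]
cup_head [(328, 188, 0.67)]
stub_top [(220, 193, 0.78), (216, 274, 0.64)]
wrist 292.1581749984311 292.1581749984311 281.62798746068916 205.86954325296725 [-0.03356343  0.          0.          0.          0.        ] [[ 4.14417420e-01  8.77014266e-01  2.43113512e-01  1.92050989e-01]
 [ 9.10086845e-01 -3.99249048e-01 -1.11095146e-01  5.99096630e-01]
 [-3.69189425e-04  2.67294172e-01 -9.63614907e-01  3.84143546e-01]
 [ 0.00000000e+00  0.00000000e+00  0.00000000e+00  1.00000000e+00]]
tube_head []
mixer []
collar []
cup_head []
stub_top []
```

```bash
python3 - <<'E'
import cv2
a=cv2.imread("pics/scene0.png")[120:300,150:400];b=cv2.imread("pics/top0.png")[150:310,180:360]
cv2.imwrite("pics/a1.png",cv2.resize(a,None,fx=3.2,fy=3.2,interpolation=2)[:600]);cv2.imwrite("pics/b1.png",cv2.resize(b,None,fx=3.7,fy=3.7,interpolation=2))
E
```

```text
(no output)
```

View pics/scene0.png

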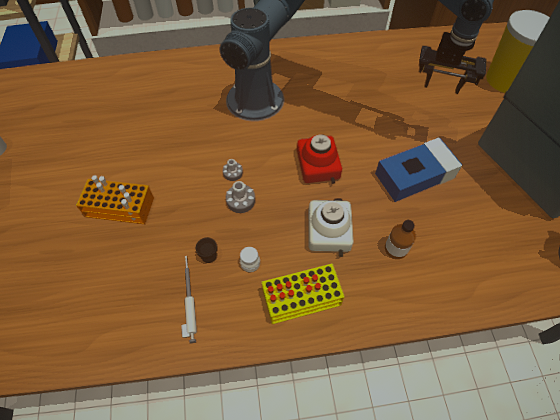

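View pics/top0.png

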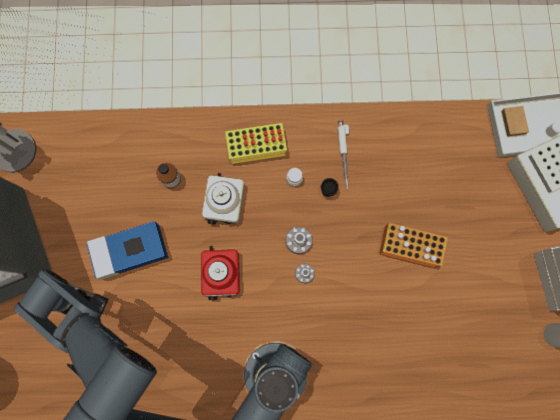

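View pics/a1.png

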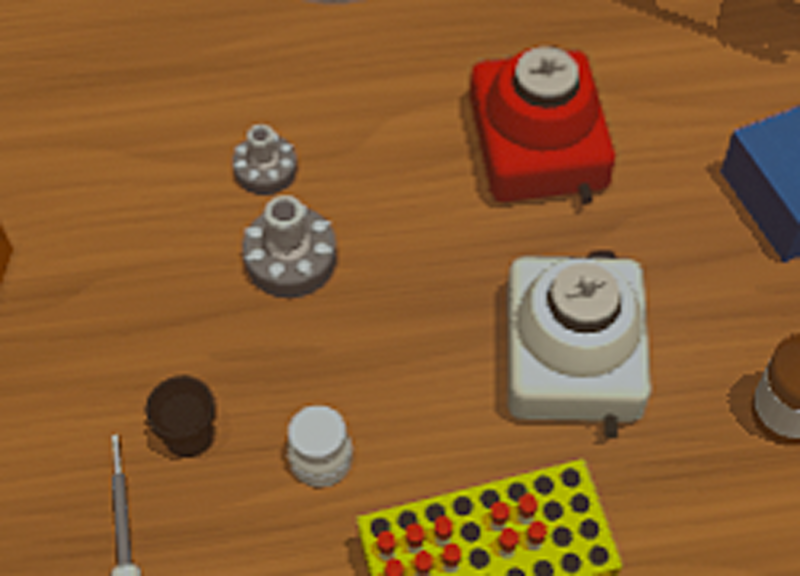

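View pics/b1.png

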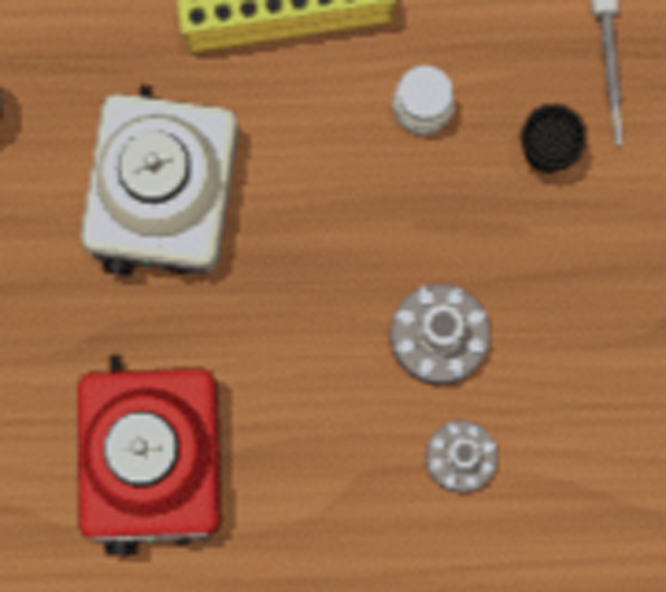

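```bash
cat > h.py <<'E'
import numpy as np, cv2
def cam(p): return np.array([[p["fx"],0,p["cx"]],[0,p["fy"],p["cy"]],[0,0,1.]]),np.array(p["D"]),np.array(p["extrinsics"])
def ray(p,uv):
    K,D,E=cam(p); n=cv2.undistortPoints(np.array([[uv]],float),K,D)[0,0]
    d=E[:3,:3]@np.array([n[0],n[1],1]); return E[:3,3],d/np.linalg.norm(d)
def tri(obs):
    A=np.zeros((3,3));b=np.zeros(3);R=[ray(p,u) for p,u in obs]
    for o,d in R:
        M=np.eye(3)-np.outer(d,d);A+=M;b+=M@o
    x=np.linalg.solve(A,b); return x,[np.linalg.norm((np.eye(3)-np.outer(d,d))@(x-o)) for o,d in R]
def atz(p,uv,z):
    o,d=ray(p,uv); return o+d*(z-o[2])/d[2]
def proj(p,X):
    K,D,E=cam(p);Ei=np.linalg.inv(E);r=cv2.Rodrigues(Ei[:3,:3])[0]
    return cv2.projectPoints(np.array(X,float).reshape(-1,3),r,Ei[:3,3],K,D)[0][:,0]
E
python3 - <<'E'
from rig import vision,bot,nets
from h import *
t=vision.capture("top");s=vision.capture("scene")
print("collar top",tri([(t,(299.7,237.8)),(s,(239.4,185.6))]))
print("plate",tri([(t,(221.4,194.0)),(s,(333.1,211.2))]))
for n,u,v in [("collar",(299.7,237.8),(239.4,185.6))]:print(atz(t,u,.086),atz(s,v,.086))
print(atz(t,(221.4,194),.122),atz(s,(333.1,211.2),.122))
for q in ["cup_head","jar","rack_far","reagent"]:
    for p in (t,s): print(q,[(atz(p,(d["at"][0]*560,d["at"][1]*420),.05).round(3),round(d["confidence"],2)) for d in nets.look_for(p,q)])
for q in ["collar","mixer","stub_top"]:
    for p in (t,s): print(q,[(atz(p,(d["at"][0]*560,d["at"][1]*420),.066 if q=="collar" else .13).round(3),round(d["confidence"],2)) for d in nets.look_for(p,q)])
E
```

```text
collar top (array([ 0.44514184, -0.09267192,  0.0850501 ]), [np.float64(0.003521581333351493), np.float64(0.003521581333351499)])
plate (array([0.59388856, 0.16156992, 0.12095915]), [np.float64(0.002768007531041941), np.float64(0.0027680075310419407)])
[ 0.44488881 -0.09614074  0.086     ] [ 0.44608692 -0.08913364  0.086     ]
[0.59310628 0.15874614 0.122     ] [0.59477526 0.16411426 0.122     ]
cup_head [(array([ 0.621, -0.202,  0.05 ]), 0.68), (array([ 0.794, -0.259,  0.05 ]), 0.62)]
cup_head [(array([ 0.628, -0.204,  0.05 ]), 0.96)]
jar [(array([ 0.663, -0.095,  0.05 ]), 0.78)]
jar []
rack_far [(array([0.782, 0.037, 0.05 ]), 0.9)]
rack_far [(array([0.785, 0.045, 0.05 ]), 0.57)]
reagent [(array([0.68 , 0.355, 0.05 ]), 0.62)]
reagent [(array([0.681, 0.359, 0.05 ]), 0.95)]
collar [(array([ 0.33 , -0.108,  0.066]), 0.82), (array([ 0.446, -0.102,  0.066]), 0.56)]
collar [(array([ 0.377, -0.107,  0.066]), 0.64), (array([ 0.478, -0.08 ,  0.066]), 0.57), (array([0.564, 0.174, 0.066]), 0.16)]
mixer [(array([0.58 , 0.144, 0.13 ]), 0.83), (array([0.338, 0.167, 0.13 ]), 0.64)]
mixer [(array([0.647, 0.137, 0.13 ]), 0.64), (array([0.404, 0.153, 0.13 ]), 0.61)]
stub_top [(array([ 0.433, -0.096,  0.13 ]), 0.64), (array([0.337, 0.177, 0.13 ]), 0.59), (array([0.598, 0.163, 0.13 ]), 0.56), (array([0.758, 0.036, 0.13 ]), 0.17)]
stub_top [(array([0.602, 0.152, 0.13 ]), 0.89), (array([0.356, 0.17 , 0.13 ]), 0.48)]
```

Emit:
{"op": "play_rows", "data": {"series": [{"tx": 0.03, "ty": -0.04}, {"tx": 0.04, "ty": -0.045}, {"tx": 0.04, "ty": -0.045}, {"tx": 0.04, "ty": -0.045}, {"tx": 0.04, "ty": -0.045}, {"tx": 0.04, "ty": -0.045}, {"tx": 0.04, "ty": -0.045}, {"tx": 0.04, "ty": -0.045}, {"tx": 0.04, "ty": -0.045}, {"tx": 0.04, "ty": -0.045}], "gripper": 1}}

```text
invalid input
```

Emit:
{"op": "play_rows", "data": {"series": [{"tx": 0.03, "ty": -0.04}, {"tx": 0.0, "ty": -0.025}, {}, {}]}}

```text
invalid input
```

```bash
python3 - <<'E'
from rig import vision,bot,nets
from h import *
s=bot.read_state();print(s["position"],s["time_s"],s["joint_positions"])
w=vision.capture("wrist");cv2.imwrite("pics/w1.png",w["pixels"])
for q in ["mixer","stub_top","drive_plate"]:
  for d in nets.look_for(w,q):
    u=(d["at"][0]*560,d["at"][1]*420);print(q,np.round(u),d["confidence"],atz(w,u,.122),atz(w,u,.142))
E
```

```text
[0.25866613 0.56893005 0.29224856] 1.7 [ 5.53207322e+01  3.02228949e+01  8.20888455e+01 -8.22050643e-04
  6.76881123e+01 -1.02293603e+01]
```

View pics/w1.png

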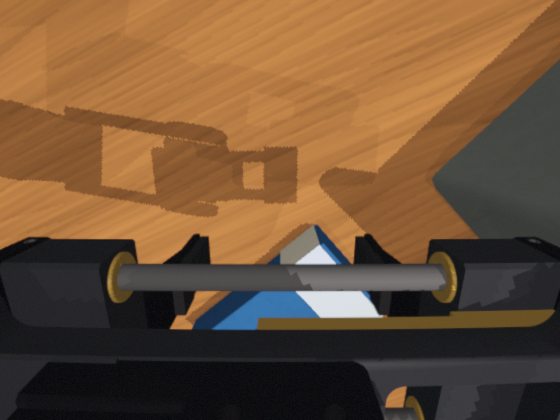

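Emit:
{"op": "play_rows", "data": {"series": [{"tx": 0.03, "ty": -0.04, "tz": 0, "turn": 0}, {"tx": 0.04, "ty": -0.045, "tz": 0, "turn": 0}, {"tx": 0.04, "ty": -0.045, "tz": 0, "turn": 0}, {"tx": 0.04, "ty": -0.045, "tz": 0, "turn": 0}, {"tx": 0.04, "ty": -0.045, "tz": 0, "turn": 0}, {"tx": 0.04, "ty": -0.045, "tz": 0, "turn": 0}, {"tx": 0.04, "ty": -0.045, "tz": 0, "turn": 0}, {"tx": 0.04, "ty": -0.045, "tz": 0, "turn": 0}, {"tx": 0.04, "ty": -0.045, "tz": 0, "turn": 0}, {"tx": 0.03, "ty": -0.04, "tz": 0, "turn": 0}], "gripper": 1}}

```text
time_s: 2.9
position: [0.5647, 0.2148, 0.2925]
tcp_rot: [[0.415, 0.91, 0.002], [0.91, -0.415, 0.0], [0.001, 0.001, -1.0]]
force: [0.4, 0.3, -0.3]
opening: 0.999
```

Emit:
{"op": "play_rows", "data": {"series": [{"tx": 0.03, "ty": -0.035, "tz": 0, "turn": 0}, {"tx": 0.025, "ty": -0.035, "tz": 0, "turn": 0}, {"tx": 0, "ty": 0, "tz": 0, "turn": 0}, {"tx": 0, "ty": 0, "tz": 0, "turn": 0}]}}

```text
time_s: 3.3
position: [0.6068, 0.1603, 0.292]
tcp_rot: [[0.416, 0.909, -0.001], [0.909, -0.416, 0.0], [0.0, -0.001, -1.0]]
force: [-0.6, -0.5, 0.2]
opening: 0.998
```

```bash
python3 - <<'E'
from rig import vision,bot,nets
from h import *
s=bot.read_state();print(s["position"],s["time_s"],s["joint_positions"])
w=vision.capture("wrist");cv2.imwrite("pics/w2.png",w["pixels"])
for q in ["stub_top","drive_plate"]:
  for d in nets.look_for(w,q):
    u=(d["at"][0]*560,d["at"][1]*420);print(q,np.round(u),d["confidence"],atz(w,u,.122),atz(w,u,.142))
np.save("w2.npy",w["extrinsics"])
E
```

```text
[0.60680528 0.16025645 0.29196543] 3.3 [ 4.59526459e+00  3.04599076e+01  8.16822483e+01  3.30911451e-02
  6.79044710e+01 -6.08523387e+01]
stub_top [278. 191.] 0.96 [0.59171471 0.16281642 0.122     ] [0.58779059 0.16493014 0.142     ]
drive_plate [277. 190.] 0.88 [0.59062162 0.16269966 0.122     ] [0.58678097 0.16482229 0.142     ]
```

View pics/w2.png

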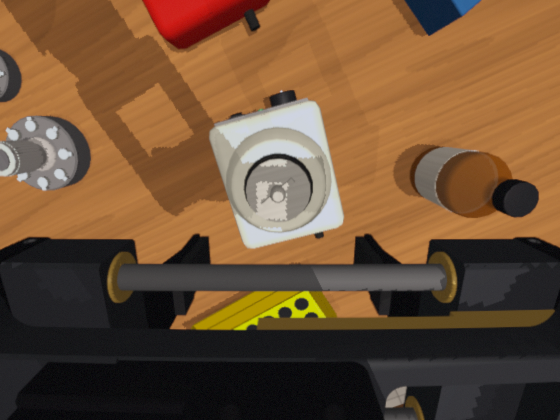

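```bash
python3 - <<'E'
import cv2
a=cv2.imread("pics/w2.png")[140:240,220:340]
cv2.imwrite("pics/a2.png",cv2.resize(a,None,fx=6,fy=6,interpolation=2))
E
```

```text
(no output)
```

View pics/a2.png

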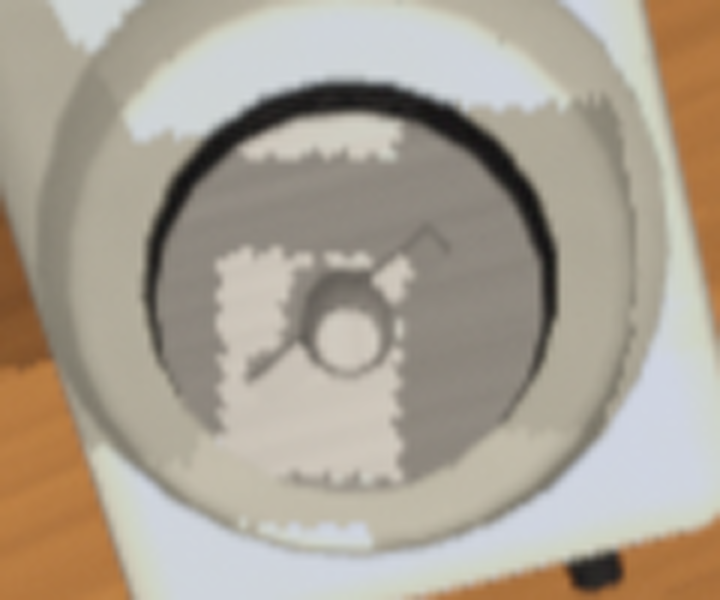

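```bash
cat >> h.py <<'E'
def unz(x,y,f,x0,y0): return ((x+.5)/f-.5+x0,(y+.5)/f-.5+y0)
E
python3 - <<'E'
from rig import vision,bot
from h import *
w=vision.capture("wrist")
print(atz(w,unz(350,301,6,220,140),.122),atz(w,unz(347,340,6,220,140),.142))
for k in (.25,.3):
  pass
E
```

```text
[0.58969993 0.1652309  0.122     ] [0.59081511 0.16453252 0.142     ]
```

Emit:
{"op": "play_rows", "data": {"series": [{"tx": -0.004, "ty": -0.001, "tz": 0, "turn": -0.14}, {"tx": -0.004, "ty": -0.001, "tz": 0, "turn": -0.14}, {"tx": -0.004, "ty": -0.001, "tz": 0, "turn": -0.14}, {"tx": -0.004, "ty": -0.001, "tz": 0, "turn": -0.14}, {"tx": -0.004, "ty": -0.001, "tz": 0, "turn": -0.14}, {"tx": -0.004, "ty": -0.001, "tz": 0, "turn": -0.14}, {"tx": -0.004, "ty": -0.001, "tz": 0, "turn": -0.14}, {"tx": -0.004, "ty": -0.001, "tz": 0, "turn": -0.14}, {"tx": -0.004, "ty": 0, "tz": 0, "turn": -0.14}, {"tx": -0.004, "ty": 0, "tz": 0, "turn": -0.14}]}}

```text
time_s: 4.5
position: [0.5738, 0.1557, 0.2925]
tcp_rot: [[0.947, -0.32, -0.0], [-0.32, -0.947, 0.0], [-0.0, -0.0, -1.0]]
force: [0.1, 0.1, -1.0]
opening: 1.001
```

Emit:
{"op": "play_rows", "data": {"series": [{"tx": 0, "ty": 0, "tz": 0, "turn": -0.14}, {"tx": 0, "ty": 0, "tz": 0, "turn": -0.14}, {"tx": 0, "ty": 0, "tz": 0, "turn": -0.14}, {"tx": 0, "ty": 0, "tz": 0, "turn": -0.14}, {"tx": 0, "ty": 0, "tz": 0, "turn": 0}, {"tx": 0, "ty": 0, "tz": 0, "turn": 0}, {"tx": 0, "ty": 0, "tz": 0, "turn": 0}]}}

```text
time_s: 5.2
position: [0.5744, 0.155, 0.2924]
tcp_rot: [[0.617, -0.787, 0.0], [-0.787, -0.617, 0.0], [-0.0, -0.0, -1.0]]
force: [0.4, -0.3, 0.0]
opening: 0.999
```

```bash
python3 - <<'E'
from rig import vision,bot,nets
from h import *
s=bot.read_state();print(s["position"],s["time_s"],s["joint_positions"])
w=vision.capture("wrist");cv2.imwrite("pics/w3.png",w["pixels"])
u=proj(w,[.59,.165,.122])[0];print(u)
x0,y0=int(u[0])-60,int(u[1])-50;print(x0,y0)
cv2.imwrite("pics/a3.png",cv2.resize(w["pixels"][y0:y0+100,x0:x0+120],None,fx=6,fy=6,interpolation=2))
E
```

```text
[0.57440119 0.1550184  0.29236048] 5.2 [4.34960853e+00 2.78834610e+01 8.65330322e+01 2.17172418e-03
 6.55815735e+01 5.62350727e+01]
[283.5603492  186.55843941]
223 136
```

View pics/a3.png

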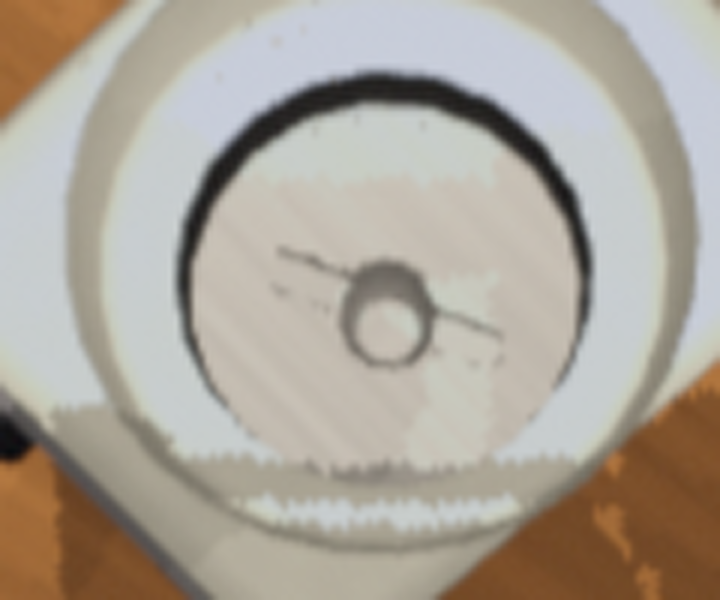

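```bash
python3 - <<'E'
from rig import vision,bot
from h import *
w=vision.capture("wrist")
a=unz(388,290,6,223,136);b=unz(386,332,6,223,136)
print(atz(w,a,.122),atz(w,b,.142))
w2=dict(w);w2["extrinsics"]=np.load("w2.npy")
print(tri([(w,a),(w2,unz(350,301,6,220,140))]),tri([(w,b),(w2,unz(347,340,6,220,140))]))
E
```

```text
[0.59409829 0.16371891 0.122     ] [0.59203621 0.16295009 0.142     ]
(array([0.59268042, 0.16246257, 0.11210124]), [np.float64(0.00010521347420200817), np.float64(0.00010521347420203775)]) (array([0.59196297, 0.16285412, 0.14153734]), [np.float64(2.5420435269899412e-05), np.float64(2.542043526991253e-05)])
```

Emit:
{"op": "play_rows", "data": {"series": [{"tx": -0.026, "ty": -0.046, "tz": 0, "turn": 0}, {"tx": -0.026, "ty": -0.046, "tz": 0, "turn": 0}, {"tx": -0.026, "ty": -0.046, "tz": 0, "turn": 0}, {"tx": -0.026, "ty": -0.046, "tz": 0, "turn": 0}, {"tx": -0.026, "ty": -0.046, "tz": 0, "turn": 0}, {"tx": -0.026, "ty": -0.046, "tz": 0, "turn": 0}, {"tx": -0.026, "ty": -0.046, "tz": 0, "turn": 0}, {"tx": 0, "ty": 0, "tz": 0, "turn": 0}, {"tx": 0, "ty": 0, "tz": 0, "turn": 0}]}}

```text
time_s: 6.2
position: [0.429, -0.1038, 0.2925]
tcp_rot: [[0.613, -0.79, 0.001], [-0.79, -0.613, 0.0], [0.0, -0.001, -1.0]]
force: [0.2, -0.0, -0.7]
opening: 0.999
```

```bash
python3 - <<'E'
from rig import vision,bot,nets
from h import *
s=bot.read_state();print(s["position"],s["time_s"],s["joint_positions"])
w=vision.capture("wrist");cv2.imwrite("pics/w4.png",w["pixels"]);np.save("w4.npy",w["extrinsics"])
u=proj(w,[.445,-.093,.07])[0];print(u)
x0,y0=int(u[0])-70,int(u[1])-60;print(x0,y0)
cv2.imwrite("pics/a4.png",cv2.resize(w["pixels"][y0:y0+120,x0:x0+140],None,fx=5,fy=5,interpolation=2))
E
```

```text
[ 0.42896079 -0.10383266  0.29245769] 6.2 [-2.81889126e+01  1.60856288e+01  1.07331711e+02  3.34973878e-02
  5.65566429e+01  2.39869471e+01]
[282.69223515 176.18807216]
212 116
```

View pics/w4.png

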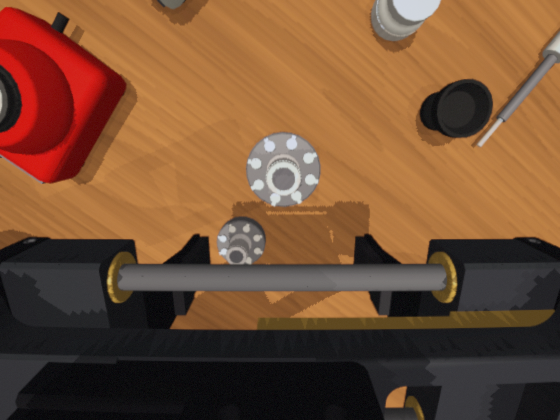

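View pics/a4.png

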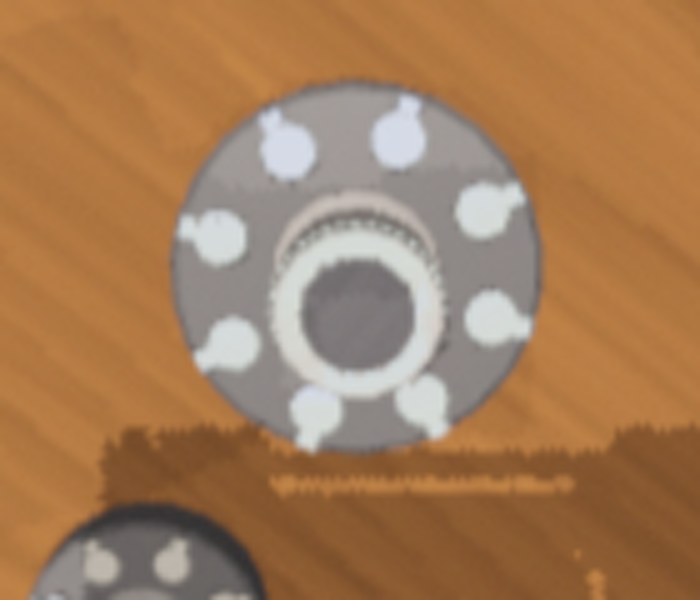

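```bash
python3 - <<'E'
from rig import vision,bot
from h import *
w=vision.capture("wrist");t=vision.capture("top")
a=unz(358,313,5,212,116);b=unz(357,266,5,212,116)
print(a,atz(w,a,.086),atz(w,b,.03),atz(w,unz(173,266,5,212,116),.03)-atz(w,unz(541,266,5,212,116),.03))
print(tri([(w,a),(t,(299.7,237.8))]))
E
```

```text
(283.2, 178.2) [ 0.44608195 -0.09215402  0.086     ] [ 0.44749979 -0.0911997   0.03      ] [-0.05498251  0.07069198  0.        ]
(array([ 0.44544527, -0.09478032,  0.07867302]), [np.float64(0.001822821911554716), np.float64(0.0018228219115547074)])
```

Emit:
{"op": "play_rows", "data": {"series": [{"tx": 0.011, "ty": 0.007, "tz": -0.02, "turn": 0}, {"tx": 0.01, "ty": 0.008, "tz": -0.04, "turn": 0}, {"tx": 0, "ty": 0, "tz": -0.04, "turn": 0}, {"tx": 0, "ty": 0, "tz": -0.03, "turn": 0}, {"tx": 0, "ty": 0, "tz": 0, "turn": 0}, {"tx": 0, "ty": 0, "tz": 0, "turn": 0}]}}

```text
time_s: 6.95
position: [0.4464, -0.0902, 0.1882]
tcp_rot: [[0.617, -0.787, -0.001], [-0.787, -0.617, 0.0], [-0.001, 0.0, -1.0]]
force: [-0.2, 0.3, -0.0]
opening: 1.001
```

```bash
python3 - <<'E'
from rig import vision,bot,nets
from h import *
s=bot.read_state();print(s["position"],s["time_s"])
w=vision.capture("wrist");cv2.imwrite("pics/w5.png",w["pixels"])
print(proj(w,[.446,-.092,.086]))
E
```

```text
[ 0.44635101 -0.09016758  0.18822088] 6.95
[[283.59373952 233.52051839]]
```

View pics/w5.png

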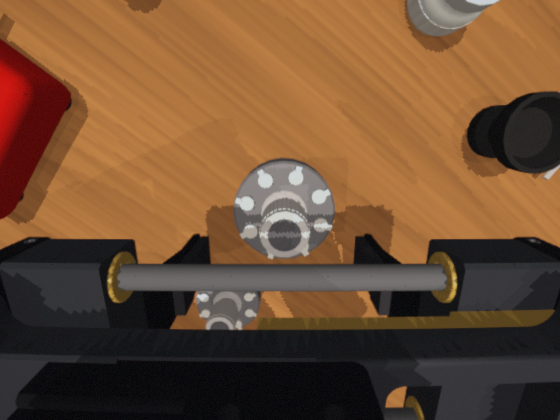

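Emit:
{"op": "play_rows", "data": {"series": [{"tx": 0, "ty": -0.002, "tz": -0.03, "turn": 0}, {"tx": 0, "ty": 0, "tz": -0.03, "turn": 0}, {"tx": 0, "ty": 0, "tz": -0.02, "turn": 0}, {"tx": 0, "ty": 0, "tz": -0.009, "turn": 0}, {"tx": 0, "ty": 0, "tz": 0, "turn": 0}, {"tx": 0, "ty": 0, "tz": 0, "turn": 0}]}}

```text
time_s: 7.6
position: [0.4466, -0.0929, 0.118]
tcp_rot: [[0.615, -0.788, 0.002], [-0.788, -0.615, -0.001], [0.002, -0.001, -1.0]]
force: [-0.5, 0.1, -0.7]
opening: 0.999
```

Emit:
{"op": "play_rows", "data": {"series": [{"tx": 0, "ty": 0, "tz": 0, "turn": 0}, {"tx": 0, "ty": 0, "tz": 0, "turn": 0}, {"tx": 0, "ty": 0, "tz": 0, "turn": 0}, {"tx": 0, "ty": 0, "tz": 0, "turn": 0}, {"tx": 0, "ty": 0, "tz": 0, "turn": 0}, {"tx": 0, "ty": 0, "tz": 0, "turn": 0}, {"tx": 0, "ty": 0, "tz": 0, "turn": 0}, {"tx": 0, "ty": 0, "tz": 0, "turn": 0}], "gripper": 0}}

```text
time_s: 8.4
position: [0.4459, -0.0927, 0.117]
tcp_rot: [[0.615, -0.789, -0.0], [-0.789, -0.615, -0.0], [-0.0, 0.0, -1.0]]
force: [-0.2, 0.4, -0.5]
opening: 0.406
```

Emit:
{"op": "play_rows", "data": {"series": [{"tx": 0, "ty": 0, "tz": 0.02, "turn": 0}, {"tx": 0, "ty": 0, "tz": 0.04, "turn": 0}, {"tx": 0, "ty": 0, "tz": 0.05, "turn": 0}, {"tx": 0, "ty": 0, "tz": 0.05, "turn": 0}, {"tx": 0, "ty": 0, "tz": 0.04, "turn": 0}, {"tx": 0, "ty": 0, "tz": 0.02, "turn": 0}, {"tx": 0, "ty": 0, "tz": 0, "turn": 0}, {"tx": 0, "ty": 0, "tz": 0, "turn": 0}]}}

```text
time_s: 9.2
position: [0.4452, -0.0924, 0.2924]
tcp_rot: [[0.615, -0.789, -0.001], [-0.789, -0.615, 0.001], [-0.001, 0.001, -1.0]]
force: [-0.2, 0.7, -2.5]
opening: 0.405
```

```bash
python3 - <<'E'
from rig import vision,bot,nets
from h import *
s=bot.read_state();print(s["position"],s["force"],s["opening"],s["time_s"])
w=vision.capture("wrist");cv2.imwrite("pics/w6.png",w["pixels"])
E
```

```text
[ 0.44523749 -0.09235357  0.29241476] [-0.18881391  0.74995435 -2.50184924] 0.40485039420021196 9.2
```

View pics/w6.png

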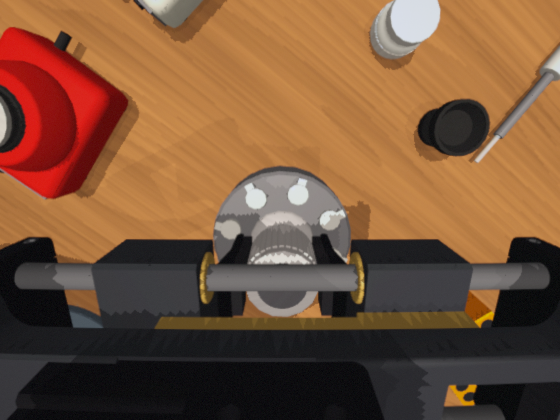

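Emit:
{"op": "play_rows", "data": {"series": [{"tx": 0.02, "ty": 0.03, "tz": 0.005, "turn": 0}, {"tx": 0.026, "ty": 0.046, "tz": 0, "turn": 0}, {"tx": 0.027, "ty": 0.046, "tz": 0, "turn": 0}, {"tx": 0.027, "ty": 0.046, "tz": 0, "turn": 0}, {"tx": 0.027, "ty": 0.046, "tz": 0, "turn": 0}, {"tx": 0.027, "ty": 0.046, "tz": 0, "turn": 0}, {"tx": 0.02, "ty": 0.04, "tz": 0, "turn": 0}, {"tx": 0.01, "ty": 0.02, "tz": 0, "turn": 0}, {"tx": 0, "ty": 0, "tz": 0, "turn": 0}, {"tx": 0, "ty": 0, "tz": 0, "turn": 0}]}}

```text
time_s: 10.25
position: [0.592, 0.1632, 0.2946]
tcp_rot: [[0.616, -0.788, -0.005], [-0.788, -0.616, -0.001], [-0.002, 0.005, -1.0]]
force: [-0.5, -0.1, -2.3]
opening: 0.41
```

```bash
python3 - <<'E'
from rig import vision,bot,nets
from h import *
s=bot.read_state();print(s["position"],s["force"],s["opening"],s["time_s"])
for n in ("scene","top"):
  w=vision.capture(n)
  u=proj(w,[.592,.164,.15])[0];x0,y0=int(u[0])-60,int(u[1])-50
  cv2.imwrite(f"pics/{n}7.png",cv2.resize(w["pixels"][y0:y0+100,x0:x0+120],None,fx=5,fy=5,interpolation=2))
E
```

```text
[0.59195743 0.16318404 0.2946167 ] [-0.50785117 -0.10775385 -2.29530032] 0.4096134434011947 10.25
```

View pics/scene7.png

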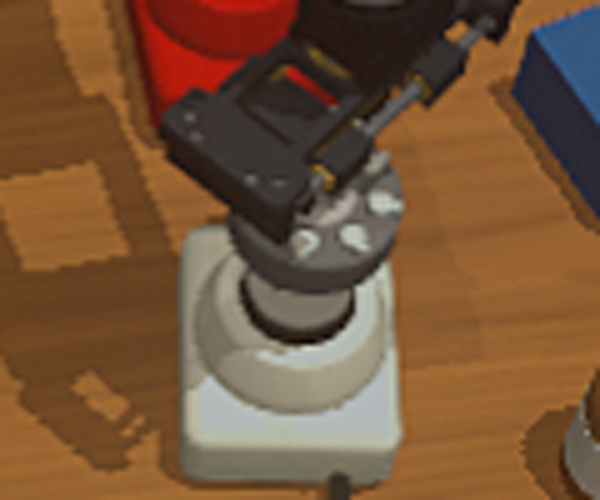

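Emit:
{"op": "play_rows", "data": {"series": [{"tx": 0, "ty": 0, "tz": -0.02, "turn": 0}, {"tx": 0, "ty": 0, "tz": -0.018, "turn": 0}, {"tx": 0, "ty": 0, "tz": 0, "turn": 0}, {"tx": 0, "ty": 0, "tz": -0.005, "turn": 0}, {"tx": 0, "ty": 0, "tz": 0, "turn": 0}, {"tx": 0, "ty": 0, "tz": -0.003, "turn": 0}, {"tx": 0, "ty": 0, "tz": 0, "turn": 0}, {"tx": 0, "ty": 0, "tz": 0, "turn": 0}]}}

```text
time_s: 11.15
position: [0.5932, 0.1633, 0.2606]
tcp_rot: [[0.615, -0.789, 0.001], [-0.789, -0.615, 0.0], [0.0, -0.0, -1.0]]
force: [-0.8, -0.7, -2.3]
opening: 0.404
```

Emit:
{"op": "play_rows", "data": {"series": [{"tx": 0, "ty": 0, "tz": -0.003, "turn": 0}, {"tx": 0, "ty": 0, "tz": 0, "turn": 0}, {"tx": 0, "ty": 0, "tz": -0.003, "turn": 0}, {"tx": 0, "ty": 0, "tz": 0, "turn": 0}]}}

```text
time_s: 11.55
position: [0.5929, 0.1633, 0.2551]
tcp_rot: [[0.615, -0.789, -0.001], [-0.789, -0.615, -0.0], [-0.0, 0.001, -1.0]]
force: [0.3, 0.6, -1.9]
opening: 0.408
```

Emit:
{"op": "play_rows", "data": {"series": [{"tx": 0, "ty": 0, "tz": -0.003, "turn": 0}, {"tx": 0, "ty": 0, "tz": 0, "turn": 0}, {"tx": 0, "ty": 0, "tz": 0, "turn": 0}]}}

```text
time_s: 11.85
position: [0.593, 0.1633, 0.2529]
tcp_rot: [[0.615, -0.789, -0.0], [-0.789, -0.615, 0.0], [-0.0, 0.0, -1.0]]
force: [-0.1, 0.7, -2.2]
opening: 0.407
```

Emit:
{"op": "play_rows", "data": {"series": [{"tx": 0, "ty": 0, "tz": -0.003, "turn": 0}, {"tx": 0, "ty": 0, "tz": 0, "turn": 0}, {"tx": 0, "ty": 0, "tz": -0.003, "turn": 0}, {"tx": 0, "ty": 0, "tz": 0, "turn": 0}, {"tx": 0, "ty": 0, "tz": 0, "turn": 0}]}}

```text
time_s: 12.35
position: [0.593, 0.1633, 0.2481]
tcp_rot: [[0.615, -0.789, -0.0], [-0.789, -0.615, -0.0], [-0.0, 0.0, -1.0]]
force: [0.0, -1.0, -2.1]
opening: 0.406
```

Emit:
{"op": "play_rows", "data": {"series": [{"tx": 0, "ty": 0, "tz": -0.002, "turn": 0}, {"tx": 0, "ty": 0, "tz": 0, "turn": 0}, {"tx": 0, "ty": 0, "tz": 0, "turn": 0}]}}

```text
time_s: 12.65
position: [0.593, 0.1633, 0.2466]
tcp_rot: [[0.615, -0.789, -0.0], [-0.789, -0.615, 0.0], [-0.0, 0.0, -1.0]]
force: [0.3, -0.0, -1.1]
opening: 0.408
```

Emit:
{"op": "play_rows", "data": {"series": [{"tx": 0, "ty": 0, "tz": -0.002, "turn": 0}, {"tx": 0, "ty": 0, "tz": 0, "turn": 0}, {"tx": 0, "ty": 0, "tz": 0, "turn": 0}]}}

```text
time_s: 12.95
position: [0.5933, 0.1634, 0.2457]
tcp_rot: [[0.615, -0.789, 0.001], [-0.789, -0.615, 0.0], [0.001, -0.001, -1.0]]
force: [-0.7, -0.7, 2.6]
opening: 0.404
```

Emit:
{"op": "play_rows", "data": {"series": [{"tx": 0, "ty": 0, "tz": -0.001, "turn": 0}, {"tx": 0, "ty": 0, "tz": 0, "turn": 0}, {"tx": 0, "ty": 0, "tz": 0, "turn": 0}]}}

```text
time_s: 13.25
position: [0.5933, 0.1634, 0.2446]
tcp_rot: [[0.615, -0.789, 0.001], [-0.789, -0.615, 0.0], [0.0, -0.001, -1.0]]
force: [-0.1, -0.3, 4.3]
opening: 0.409
```

Emit:
{"op": "play_rows", "data": {"series": [{"tx": 0, "ty": 0, "tz": 0, "turn": 0.05}, {"tx": 0, "ty": 0, "tz": 0, "turn": 0.05}, {"tx": 0, "ty": 0, "tz": 0, "turn": 0.05}, {"tx": 0, "ty": 0, "tz": 0, "turn": 0}]}}

```text
time_s: 13.65
position: [0.5938, 0.1635, 0.2447]
tcp_rot: [[0.73, -0.683, 0.002], [-0.683, -0.73, 0.001], [0.001, -0.002, -1.0]]
force: [0.9, 0.8, 3.7]
opening: 0.406
```

```bash
python3 - <<'E'
from rig import bot
s=bot.read_state();print(s["moment"],s["force"],s["joint_positions"])
E
```

```text
[ 0.11008002  0.05709229 -0.02469059] [0.90978975 0.75987477 3.66108618] [5.00513195e+00 3.26434490e+01 8.61908515e+01 3.24807775e-02
 6.10391124e+01 4.80620023e+01]
```

Emit:
{"op": "play_rows", "data": {"series": [{"tx": 0, "ty": 0, "tz": 0, "turn": 0.05}, {"tx": 0, "ty": 0, "tz": 0, "turn": 0.05}, {"tx": 0, "ty": 0, "tz": 0, "turn": 0}]}}

```text
time_s: 13.95
position: [0.5941, 0.1637, 0.2447]
tcp_rot: [[0.797, -0.604, 0.003], [-0.604, -0.797, 0.001], [0.002, -0.003, -1.0]]
force: [1.7, 0.9, 3.1]
opening: 0.408
```

Emit:
{"op": "play_rows", "data": {"series": [{"tx": -0.001, "ty": 0, "tz": 0, "turn": 0.05}, {"tx": 0, "ty": 0, "tz": 0, "turn": 0.05}, {"tx": 0, "ty": 0, "tz": 0, "turn": 0}]}}

```text
time_s: 14.25
position: [0.5918, 0.1631, 0.2433]
tcp_rot: [[0.856, -0.517, -0.002], [-0.517, -0.856, -0.001], [-0.001, 0.001, -1.0]]
force: [1.3, -0.1, -2.6]
opening: 0.408
```

Emit:
{"op": "play_rows", "data": {"series": [{"tx": 0, "ty": 0, "tz": 0, "turn": 0.05}, {"tx": 0, "ty": 0, "tz": 0, "turn": 0.05}, {"tx": 0, "ty": 0, "tz": 0, "turn": 0}]}}

```text
time_s: 14.55
position: [0.5925, 0.1632, 0.2434]
tcp_rot: [[0.905, -0.426, 0.0], [-0.426, -0.905, -0.0], [0.0, -0.0, -1.0]]
force: [2.6, 1.0, -4.0]
opening: 0.401
```

Emit:
{"op": "play_rows", "data": {"series": [{"tx": 0, "ty": 0, "tz": 0, "turn": 0.05}, {"tx": 0, "ty": 0, "tz": 0, "turn": 0.05}, {"tx": 0, "ty": 0, "tz": 0, "turn": 0}]}}

```text
time_s: 14.85
position: [0.5925, 0.1632, 0.2434]
tcp_rot: [[0.944, -0.33, -0.0], [-0.33, -0.944, 0.0], [-0.0, -0.0, -1.0]]
force: [2.1, 0.2, -5.5]
opening: 0.41
```

```bash
python3 - <<'E'
from rig import bot
s=bot.read_state();print(s["moment"],s["force"],s["joint_positions"])
E
```

```text
[ 0.01068604 -0.55273459 -0.35854517] [ 2.12687425  0.1981013  -5.48047021] [4.99165880e+00 3.26721716e+01 8.63807964e+01 7.39763998e-03
 6.09501314e+01 2.42356501e+01]
```

Emit:
{"op": "play_rows", "data": {"series": [{"tx": 0, "ty": 0, "tz": 0, "turn": -0.05}, {"tx": 0, "ty": 0, "tz": 0, "turn": -0.05}, {"tx": 0, "ty": 0, "tz": 0, "turn": 0}]}}

```text
time_s: 15.15
position: [0.5918, 0.1632, 0.2438]
tcp_rot: [[0.905, -0.425, -0.001], [-0.425, -0.905, -0.0], [-0.001, 0.001, -1.0]]
force: [-0.2, -0.5, -2.4]
opening: 0.405
```

```bash
python3 - <<'E'
from rig import bot
s=bot.read_state();print(s["moment"],s["force"],s["joint_positions"])
E
```

```text
[-0.01775268 -0.09224817 -0.02819185] [-0.2386876  -0.50934186 -2.36519199] [ 5.01100008e+00  3.26272162e+01  8.63976129e+01 -2.08061718e-02
  6.10614305e+01  3.01672605e+01]
```

Emit:
{"op": "play_rows", "data": {"series": [{"tx": 0, "ty": 0, "tz": -0.003, "turn": 0}, {"tx": 0, "ty": 0, "tz": 0, "turn": 0}, {"tx": 0, "ty": 0, "tz": -0.002, "turn": 0}, {"tx": 0, "ty": 0, "tz": 0, "turn": 0}, {"tx": 0, "ty": 0, "tz": 0, "turn": 0}]}}

```text
time_s: 15.65
position: [0.592, 0.1633, 0.2401]
tcp_rot: [[0.906, -0.423, -0.001], [-0.423, -0.906, -0.0], [-0.001, 0.0, -1.0]]
force: [-0.3, 0.5, -1.4]
opening: 0.405
```

Emit:
{"op": "play_rows", "data": {"series": [{"tx": 0, "ty": 0, "tz": -0.002, "turn": 0}, {"tx": 0, "ty": 0, "tz": 0, "turn": 0}, {"tx": 0, "ty": 0, "tz": 0, "turn": 0}]}}

```text
time_s: 15.95
position: [0.5923, 0.1633, 0.239]
tcp_rot: [[0.906, -0.423, 0.0], [-0.423, -0.906, -0.0], [0.0, -0.0, -1.0]]
force: [-0.6, -0.5, 1.1]
opening: 0.405
```

Emit:
{"op": "play_rows", "data": {"series": [{"tx": 0, "ty": 0, "tz": -0.002, "turn": 0}, {"tx": 0, "ty": 0, "tz": 0, "turn": 0}, {"tx": 0, "ty": 0, "tz": 0, "turn": 0}]}}

```text
time_s: 16.25
position: [0.5923, 0.1633, 0.2375]
tcp_rot: [[0.906, -0.423, 0.0], [-0.423, -0.906, -0.0], [0.0, -0.0, -1.0]]
force: [-1.5, 0.3, 3.9]
opening: 0.407
```

Emit:
{"op": "play_rows", "data": {"series": [{"tx": 0, "ty": 0, "tz": -0.002, "turn": 0}, {"tx": 0, "ty": 0, "tz": 0, "turn": 0}, {"tx": 0, "ty": 0, "tz": 0, "turn": 0}]}}

```text
time_s: 16.55
position: [0.5923, 0.1633, 0.2358]
tcp_rot: [[0.906, -0.423, 0.0], [-0.423, -0.906, -0.0], [0.0, -0.0, -1.0]]
force: [-2.5, -0.5, 6.0]
opening: 0.405
```

Emit:
{"op": "play_rows", "data": {"series": [{"tx": -0.0005, "ty": 0, "tz": -0.002, "turn": 0}, {"tx": 0, "ty": 0, "tz": 0, "turn": 0}, {"tx": 0, "ty": 0, "tz": 0, "turn": 0}]}}

```text
time_s: 16.85
position: [0.5922, 0.1633, 0.2346]
tcp_rot: [[0.906, -0.423, 0.001], [-0.423, -0.906, 0.0], [0.001, -0.001, -1.0]]
force: [-2.8, -0.0, 6.6]
opening: 0.408
```

Emit:
{"op": "play_rows", "data": {"series": [{"tx": -0.0005, "ty": 0, "tz": -0.002, "turn": 0}, {"tx": 0, "ty": 0, "tz": 0, "turn": 0}, {"tx": 0, "ty": 0, "tz": 0, "turn": 0}]}}

```text
time_s: 17.15
position: [0.5921, 0.1633, 0.2335]
tcp_rot: [[0.906, -0.423, 0.002], [-0.423, -0.906, 0.0], [0.002, -0.001, -1.0]]
force: [-1.3, -0.0, 8.2]
opening: 0.405
```

Emit:
{"op": "play_rows", "data": {"series": [{"tx": 0, "ty": 0, "tz": -0.002, "turn": 0}, {"tx": 0, "ty": 0, "tz": 0, "turn": 0}, {"tx": 0, "ty": 0, "tz": 0, "turn": 0}]}}

```text
time_s: 17.45
position: [0.5921, 0.1634, 0.2329]
tcp_rot: [[0.906, -0.423, 0.003], [-0.423, -0.906, 0.0], [0.002, -0.001, -1.0]]
force: [-4.2, -1.3, 13.9]
opening: 0.41
```

Emit:
{"op": "play_rows", "data": {"series": [{"tx": 0, "ty": 0, "tz": -0.002, "turn": 0}, {"tx": 0, "ty": 0, "tz": 0, "turn": 0}, {"tx": 0, "ty": 0, "tz": 0, "turn": 0}]}}

```text
time_s: 17.75
position: [0.5922, 0.1634, 0.2329]
tcp_rot: [[0.906, -0.423, 0.003], [-0.423, -0.906, 0.0], [0.003, -0.002, -1.0]]
force: [-5.7, -0.9, 21.2]
opening: 0.405
```

Emit:
{"op": "play_rows", "data": {"series": [{"tx": -0.0005, "ty": 0, "tz": 0, "turn": 0}, {"tx": 0, "ty": 0, "tz": 0, "turn": 0}, {"tx": 0, "ty": 0, "tz": 0, "turn": 0}, {"tx": 0, "ty": 0, "tz": 0, "turn": 0}, {"tx": 0, "ty": 0, "tz": 0, "turn": 0}, {"tx": 0, "ty": 0, "tz": 0, "turn": 0}, {"tx": 0, "ty": 0, "tz": 0, "turn": 0}, {"tx": 0, "ty": 0, "tz": 0, "turn": 0}]}}

```text
time_s: 18.55
position: [0.592, 0.1634, 0.2329]
tcp_rot: [[0.906, -0.423, 0.004], [-0.423, -0.906, 0.0], [0.004, -0.002, -1.0]]
force: [-4.3, -1.1, 19.3]
opening: 0.405
```

```bash
python3 - <<'E'
from rig import vision,bot,nets
from h import *
s=bot.read_state();print(s["position"],s["force"],s["moment"],s["opening"],s["time_s"])
o=[]
for n in ("scene","top"):
  w=vision.capture(n);cv2.imwrite(f"pics/{n}8f.png",w["pixels"])
  u=proj(w,[.592,.164,.13])[0];x0,y0=int(u[0])-40,int(u[1])-50
  o.append(cv2.resize(w["pixels"][y0:y0+100,x0:x0+80],None,fx=5,fy=5,interpolation=2))
cv2.imwrite("pics/c8.png",np.hstack(o))
E
```

```text
[0.59203787 0.16340544 0.23288037] [-4.33073883 -1.0560378  19.29738979] [-0.20383504  1.21758172  0.00544442] 0.4051731814723181 18.55
```

View pics/c8.png

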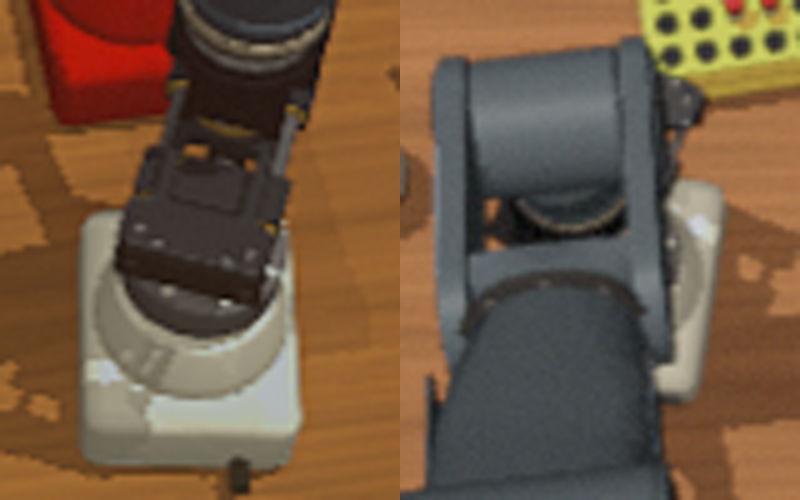

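View pics/scene8f.png

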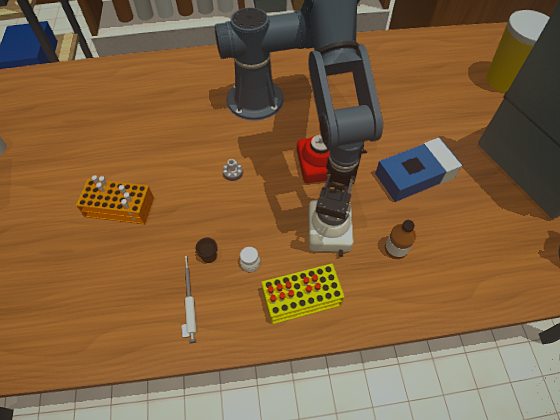

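```bash
python3 -c "
from rig import bot
print(bot.hand_in())"
```

```text
the job is handed in; nothing more can be done
None
```

I gripped the larger tube head by its collar, carried it upright to the white mixer and set it over the stub. I turned it about 20° until the keyway dropped over the pin, then pressed it down and handed in while still holding it there at about 18.6 s.

**Depth:** the head first touched the pin with the TCP at z = 0.2466. It met the plate at about 0.2395, 7 mm lower, as it should. It stopped hard at 0.2329, about 6.5 mm further, against 6 mm of spring travel.

**Hold at hand-in:** the push was steady at about 19 N, against the 11 N needed for full travel. The turning moment was near zero and the grip opening was 0.405, which matches the 36 mm collar.

**Checks that were off:**
- After the keyway dropped, I turned about 12° too far before noticing. The moment rose to about 0.36 N·m, so the head may have slipped a little in the grip. I turned back 6° and the moment fell to nearly zero.
- A side force of about 4 N remained at the end.

The last scene picture showed the other objects still in place. The arm hid most of the mixer from the top camera, so I judged the flat seating from depth and force, not by eye.

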